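Load the tube rotator

ROBOT

A 6-joint arm with a two-finger parallel gripper is mounted at the origin on the work surface. World frame = base frame: x ahead of the robot, y to its left, z up, the work surface at z = 0. Lengths are in m, angles in rad, forces in N, time in s.
With the tool pointing down it reaches from about 0.25 to 0.725 m from the base axis. Payload 4 kg.
Tool frame: the origin (TCP) lies at the very end of the fingers, on their centre line; the grasp point (between the pads) lies 19 mm behind it; z points along the fingers, y is the line along which they close (so a half turn about z gives the same grasp; the last joint's range is limited). The gripper opens to 85 mm and grips with 20 to 120 N. Pads are 22 mm wide; open, the fingers measure 114 mm over their backs; the gripper's body (76 mm by 85 mm) begins 54 mm behind the grasp point. The pads swing forward as they close: fully open they stand 13 mm farther back than shut.
Start: joints at [1.291, 0.241, 0.005, 1.335, 0, 1.571], TCP at [0.138, 0.481, 0.231] pointing down, gripper open.
Joint ranges: [-2.72, 2.72], [-1.05, 1.87], [-1.09, 1.28], [-1.99, 2.15], [-1.42, 1.44], [-3.14, 3.14]. Speed limits (rad/s): [2.79, 2.79, 3.14, 3.14, 3.14, 3.14].

INTERFACE

Orientations are given as a unit quaternion [x, y, z, w].
In Python, from workcell import * gives the robot as it stands. The module is installed in compiled form; this text tells all that it offers.
- The arm moves only by the tool send_rows, never from a script. Its argument "steps" is text: rows parted by semicolons, each of 7 numbers parted by spaces: the opening, from -1 (shut) to 1 (fully open), then the shift along the world's x, y, z in m, then the turn, a rotation vector about the world's x, y, z in rad. A call has exactly 5 rows; each row shifts and turns the commanded pose from where the row before left it; what a row does not reach is not made up. A row lasts 1/12 s, in which the tool goes at most 41.7 mm and 7.16 degrees, less where a joint would pass 70% of its speed; a pose out of reach is approached as far as the arm can. A call is refused whole if a number of a shift passes 0.0417 or a number of a turn 0.125, either way. A call with a gripper value outside its range is refused whole. The fingers move at their own pace and stop on an object; the grip force is fixed at half the most. Time passes only in rows, so rows that do not move let the fingers close, or fill a call up. It gives the time, the measured TCP pose, the force, the opening and the grip force at its end, in the units of the state.
- get_obs(): the state, without advancing time (a new reading comes with each control period).
- camera(name): name is "side" or "top" or "wrist"; returns a dict with "frame" (384x512x3 uint8, red, green, blue), "range_z" (384x512 float32, m along the optical axis (not along the pixel's ray), 0 where there is no reading), "camera_matrix" (3x3 intrinsics, pixels), "k1" (the pictures are not rectified: a ray, as slopes to the right and down, at radius r is drawn at 1 + k1 r^2 times it, then the intrinsics apply), "extrinsics" (4x4, takes a point from world to camera coordinates); the wrist camera has in their place "T_tool_cam" (4x4, takes a point from camera to tool coordinates, whose origin is the TCP and whose axes are the flange's). Camera axes: x right, y down, z forward; pixel columns grow to the right and rows downward; lengths in m; the calibration is good to about 2 mm. A picture is of the moment at which its call begins: read the wrist's pose just before it.
- job_done(): hands the job in; it is judged then, once.
The state is a dict: "clock": time; "joint_pos": joint angles; "joint_vel": joint speeds; "tau": joint torques, N m; "eef_pos": TCP position; "tool_rot": TCP orientation; "ft_force": force on the tool from outside, world axes, zero at the start; "ft_torque": the same for the moment, N m; "grip_width": finger opening in m; "grasp_force": force on a finger pad.
Only numpy, scipy, OpenCV 4.12 (cv2) and the standard library are available. Lean on these libraries where they do the work, as an engineer would, in place of code of your own. Each camera call takes 0.05 s, during which the arm holds its last target. There are 200 camera calls.

TASK

Load the tube rotator: thread the white tube disc, hub outward, down its slanted spindle, then the aluminium collar after it, and press the stack along the spindle until the stiff black drive cup bottoms and both parts are fully home. Do not bend the head out of its set angle, and leave everything else on the bench where it is.

Things in the scene. Friction and masses are not known exactly. Their poses are not given: they have to be found in the camera images.
- rotator: tube rotator, fixed to the bench: white base 130 x 120 x 50 mm tall (all sizes in mm), origin under its centre. On top, between two grey cheeks (93 above the bench), a head is hinged 75 above the bench and leans towards the base's own -x, 0.3 to 0.62 rad from upright, with a stiff hinge that gives under a strong side load. A steel spindle of diameter 14 rises from the head
- home (a point): on the spindle axis, where the disc's underside lies when fully home; z points up along the spindle, y is level. A black drive cup (solid round plate, diameter 48, 8 thick) slides stiffly on the spindle (about 8 N) and stays where left; its top bottoms at this point and starts 10 to 20 above it
- collar_home (a point): point on the spindle axis where the middle of the collar lies when fully home, 39 above point home; same axes
- nose (a point): free end of the spindle, 72 above point home; its last 10 taper from diameter 14 to 7; same axes
- disc: white tube disc: plate of diameter 90 mm, thickness 8 mm, with a ring of 8 dark spots, and on its top a central hub of diameter 30 that rises 22 above the plate (30 in all); a bore of diameter 17.2 runs right through. Lies hub up; origin at the centre of its underside, z along the bore. 110 g. It is lifted by the hub
- collar: plain aluminium retaining collar, outer diameter 44 mm, height 18 mm, bore of diameter 17.2 mm; lies flat; origin at the centre of its underside, z along the bore. 80 g
- collar_mid (a point): centre of the collar, on its axis at half height
- rack: bystander: white tube rack, a block 110 x 220 x 65 with rows of small holes on top; origin under its centre
- bottle: bystander: amber reagent bottle, diameter 72, 130 tall, white cap; origin under its centre
- tip_box: bystander: blue box with a green lid full of small holes, 85 x 125 x 47; origin under its centre
- beaker: bystander: glass beaker, diameter 70, 90 tall; origin under its centre
- petri: bystander: flat closed clear dish, diameter 90, 16 tall; origin under its centre
- weight: bystander: solid brass calibration weight with a knob, diameter 28, 40 tall; origin under its centre
- eraser: bystander: dark rubber block 22 x 55 x 14; origin under its centre
- pipette: bystander: hand pipette lying on the bench, about 220 long and 28 thick; origin under its middle, on the bench
There are look-alikes about, which are no part of the job. Of the things shaped like the disc, the white one is meant.

How it is judged:
On the way, in this order (a step that is already met when the one before it is completed fails the run):
1. the disc is threaded on the spindle, down to the cup, before the collar (x of disc in the frame of home between -0.005 and 0.005 m and y of disc in the frame of home between -0.005 and 0.005 m and z of disc in the frame of home below 0.026 m and angle between the z axis of disc and the z axis of home, either way round below 0.15 rad), for 0.2 s.
2. the collar is threaded on the spindle, down to the disc (x of collar_mid in the frame of collar_home between -0.005 and 0.005 m and y of collar_mid in the frame of collar_home between -0.005 and 0.005 m and z of collar_mid in the frame of collar_home below 0.026 m and angle between the z axis of collar and the z axis of home, either way round below 0.15 rad), for 0.2 s.
At the end, for the whole second after the job is handed in: Disc (hub outward) and then collar sit on the spindle, square to it and within 4 mm of its axis, the disc no more than 3 mm and the collar no more than 3.5 mm above its fully home position, both at rest (x of disc in the frame of home between -0.004 and 0.004 m and y of disc in the frame of home between -0.004 and 0.004 m and x of collar_mid in the frame of collar_home between -0.004 and 0.004 m and y of collar_mid in the frame of collar_home between -0.004 and 0.004 m and z of disc in the frame of home between -0.004 and 0.003 m and z of collar_mid in the frame of collar_home between -0.004 and 0.0035 m and angle between the z axis of disc and the z axis of home, either way round below 0.08 rad and angle between the z axis of collar and the z axis of home, either way round below 0.1 rad and linear speed of each of disc, collar below 0.02 m/s); the robot touches nothing.
It fails at once if the head is bent: its spindle end moves more than 12 mm (distance of nose from where it was at the start of the episode above 0.012 m).
It fails at once if a bystander is shifted more than 30 mm (distance of any of rack, bottle, tip_box, beaker, petri, weight, eraser, pipette from where it was at the start of the episode above 0.03 m).
It also fails if it takes over 61 s, if anything falls off the work surface, if the arm or the gripper's body presses on something with over 40 N, if the wrist force passes 120 N, or if a joint passes its speed limit or range.

## Working session

There is one attempt and no reset: what is moved stays moved. The work goes in short steps, Python scripts to look and compute and a tool call to move; the robot and the scene stay as the last step left them, time stands still between calls to the robot, and variables do not carry over. Pictures are saved under pics/ and viewed, at most 13 in all, crops included, and the job is handed in when it is done.

Besides the shell and the picture viewer there is one more tool, called as a command line: name --argument value ..., lists and objects as JSON in quotes. send_rows: Moves the arm, as the interface text tells. Its arguments: {"type":"object","properties":{"steps":{"type":"string"}},"required":["steps"]}

```bash
mkdir -p pics; cat > h.py <<'E'
import numpy as np, cv2, pickle
from scipy.spatial.transform import Rotation as R
from workcell import *
def grab(n):
    o=get_obs(); c=camera(n)
    if n=="wrist":
        T=np.eye(4);T[:3,:3]=R.from_quat(o["tool_rot"]).as_matrix();T[:3,3]=o["eef_pos"]
        c["T"]=T@c["T_tool_cam"]
    else: c["T"]=np.linalg.inv(c["extrinsics"])
    return c
def slopes(c,uv):
    K=np.array(c["camera_matrix"]);uv=np.atleast_2d(uv).astype(float)
    return cv2.undistortPoints(uv[:,None],K,np.array([float(c["k1"]),0,0,0]))[:,0]
def cloud(c):
    h,w=c["range_z"].shape
    g=np.stack(np.meshgrid(np.arange(w),np.arange(h)),-1).reshape(-1,2)
    s=slopes(c,g);z=c["range_z"].reshape(-1,1)
    P=np.hstack([s*z,z])@c["T"][:3,:3].T+c["T"][:3,3]
    P[z[:,0]==0]=np.nan
    return P.reshape(h,w,3)
def ray(c,uv,h):
    s=slopes(c,uv);d=np.hstack([s,np.ones((len(s),1))])@c["T"][:3,:3].T;o=c["T"][:3,3]
    return o+d*((h-o[2])/d[:,2])[:,None]
def save(c,n,crop=None,k=1.5):
    f=c["frame"][:,:,::-1]
    if crop: f=f[crop[1]:crop[3],crop[0]:crop[2]]
    cv2.imwrite("pics/"+n,cv2.resize(f,None,fx=k,fy=k))
E
python3 - <<'E'
from h import *
o=get_obs();print({k:np.round(v,3) for k,v in o.items()})
for n in("top","side"):
    c=grab(n);pickle.dump(c,open(n+".pkl","wb"));save(c,n+"0.png");print(n,c["camera_matrix"],c["k1"],np.round(c["T"],3))
E
```

```text
{'clock': np.float64(0.0), 'joint_pos': array([1.291, 0.241, 0.004, 1.335, 0.   , 1.571]), 'joint_vel': array([-0.001,  0.001,  0.001, -0.002,  0.001, -0.001]), 'tau': array([ 1.0000e-03, -3.7232e+01,  2.5241e+01,  1.7000e-02,  0.0000e+00,
       -0.0000e+00]), 'eef_pos': array([0.138, 0.48 , 0.23 ]), 'tool_rot': array([ 0.139,  0.99 , -0.001, -0.   ]), 'ft_force': array([ 0.481,  0.424, -0.446]), 'ft_torque': array([ 0.042, -0.02 ,  0.02 ]), 'grasp_force': np.float64(0.0), 'grip_width': np.float64(0.086)}
top [[371.04019775   0.         259.08949779]
 [  0.         371.04019775 190.99357855]
 [  0.           0.           1.        ]] -0.0036912233031236303 [[-0.057 -0.97   0.237  0.282]
 [-0.998  0.056 -0.011 -0.009]
 [-0.002 -0.237 -0.972  1.2  ]
 [ 0.     0.     0.     1.   ]]
side [[362.7483621    0.         256.66469948]
 [  0.         362.7483621  189.26191739]
 [  0.           0.           1.        ]] 0.037365685555291496 [[-0.953 -0.207  0.219  0.308]
 [-0.302  0.675 -0.673  0.748]
 [-0.009 -0.708 -0.706  0.907]
 [ 0.     0.     0.     1.   ]]
```

View pics/top0.png

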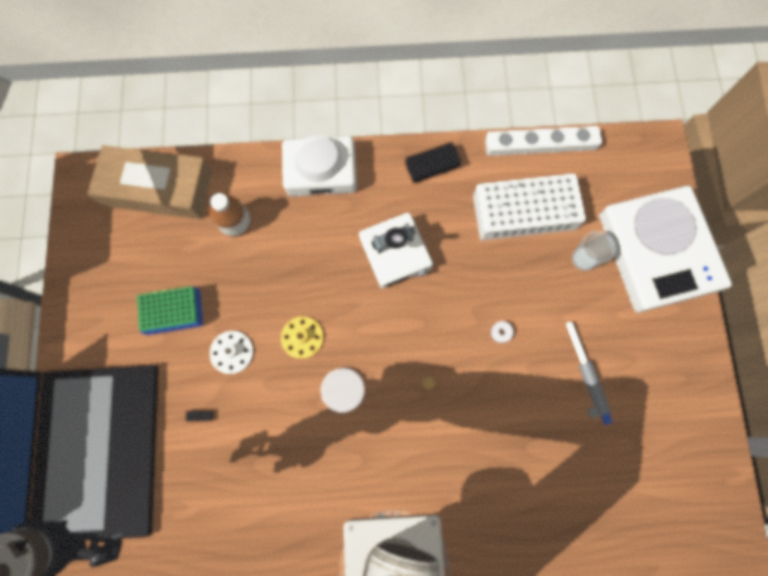

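View pics/side0.png

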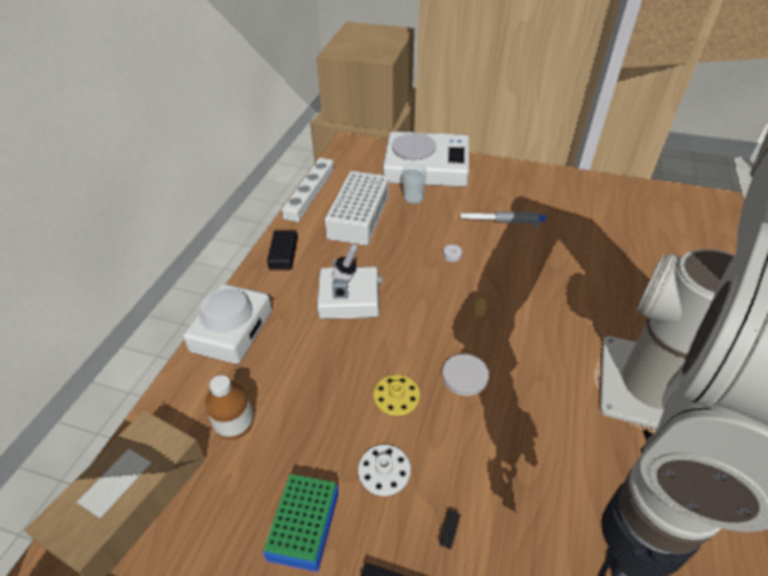

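Top view (pixels at 1.5x): the white disc is at (231,352). Its look-alikes are the yellow disc (301,338) and the pale petri dish (343,390). The collar is at (502,331), and the rotator base at (395,250) with its cup at about (400,238). The side view shows the white disc at (384,470), the yellow one at (397,395), the collar at (453,253), and the spindle going from (345,268) up to (352,245). I choose the white spotted disc with the hub.

```bash
python3 - <<'E'
from h import *
t=pickle.load(open("top.pkl","rb"));s=pickle.load(open("side.pkl","rb"))
Pt,Ps=cloud(t),cloud(s)
def box(P,u0,v0,u1,v1): return P[v0:v1,u0:u1].reshape(-1,3)
def show(n,Q,lo,hi):
    Q=Q[(Q[:,2]>lo)&(Q[:,2]<hi)]
    if len(Q): print(n,len(Q),"mid",np.round((Q.min(0)+Q.max(0))/2,4),"mean",np.round(Q.mean(0),4),"ext",np.round(np.ptp(Q,axis=0),3))
for nm,P,d,c in(("top",Pt,(135,215,175,252),(322,210,348,232)),("side",Ps,(232,293,278,332),(290,160,312,178))):
    show(nm+" disc plate",box(P,*d),.004,.015);show(nm+" hub",box(P,*d),.024,.036)
    show(nm+" collar",box(P,*c),.010,.025)
for nm,P,b in(("top",Pt,(235,140,310,195)),("side",Ps,(205,145,262,215))):
    Q=box(P,*b);
    for lo in np.arange(.04,.22,.01): show(f"{nm} rot {lo:.2f}",Q,lo,lo+.01)
    B=Q[(Q[:,2]>.046)&(Q[:,2]<.054)]
    print(cv2.minAreaRect((B[:,:2]*1000).astype(np.float32)))
save(t,"t1.png",(235,130,315,195),8)
E
```

```text
top disc plate 582 mid [0.4537 0.3219 0.0095] mean [0.4492 0.3205 0.0083] ext [0.123 0.127 0.011]
top hub 51 mid [0.45   0.3217 0.0302] mean [0.4498 0.3221 0.0298] ext [0.026 0.028 0.011]
top collar 131 mid [ 0.4594 -0.2609  0.0168] mean [ 0.459  -0.2606  0.0178] ext [0.043 0.042 0.013]
side disc plate 828 mid [0.4542 0.3217 0.0095] mean [0.4516 0.3291 0.0093] ext [0.12  0.11  0.011]
side hub 89 mid [0.4519 0.3256 0.0294] mean [0.4517 0.3266 0.0301] ext [0.029 0.029 0.011]
side collar 82 mid [ 0.4605 -0.2552  0.0159] mean [ 0.4602 -0.2541  0.0171] ext [0.04  0.044 0.012]
top rot 0.04 494 mid [ 0.6509 -0.0418  0.045 ] mean [ 0.6384 -0.0433  0.0477] ext [0.155 0.15  0.01 ]
top rot 0.05 572 mid [ 0.6487 -0.0432  0.0549] mean [ 0.639  -0.0455  0.0519] ext [0.153 0.145 0.01 ]
top rot 0.06 7 mid [ 0.6482 -0.0406  0.0652] mean [ 0.6452 -0.0274  0.0647] ext [0.023 0.078 0.009]
top rot 0.07 19 mid [ 0.658  -0.0365  0.0751] mean [ 0.6523 -0.0339  0.076 ] ext [0.044 0.094 0.01 ]
top rot 0.08 50 mid [ 0.6616 -0.0383  0.0851] mean [ 0.6601 -0.0318  0.0857] ext [0.051 0.091 0.01 ]
top rot 0.09 97 
[... 1722 characters left out ...]
2 30 mid [ 0.6577 -0.0356  0.1249] mean [ 0.6595 -0.0337  0.1231] ext [0.031 0.036 0.01 ]
side rot 0.13 11 mid [ 0.6442 -0.039   0.1351] mean [ 0.6436 -0.0375  0.1349] ext [0.015 0.009 0.009]
side rot 0.14 11 mid [ 0.6423 -0.0377  0.1444] mean [ 0.6409 -0.0376  0.1448] ext [0.014 0.006 0.009]
side rot 0.15 13 mid [ 0.6376 -0.0397  0.1551] mean [ 0.6368 -0.0398  0.155 ] ext [0.016 0.01  0.009]
side rot 0.16 13 mid [ 0.6349 -0.042   0.165 ] mean [ 0.634  -0.042   0.1647] ext [0.013 0.01  0.008]
side rot 0.17 2 mid [ 0.6334 -0.0438  0.1706] mean [ 0.6334 -0.0438  0.1706] ext [0.003 0.002 0.001]
((683.9796752929688, -122.48524475097656), (129.29794311523438, 302.50244140625), 20.790542602539062)
```

View pics/t1.png

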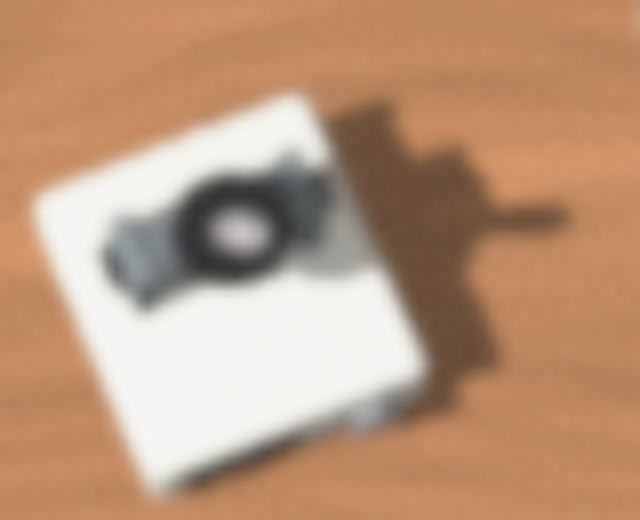

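The crop shows the cup as a dark ring at (240,230) and the spindle end as the bright blob at its centre. The head leans towards the robot, and the base is yawed about 19°. I'm moving above the white disc and turning the tool to match that yaw.

send_rows --steps "1 0.0313 -0.0156 -0.006 0 0 -0.0955;1 0.0313 -0.0156 -0.006 0 0 -0.0955;1 0.0313 -0.0156 -0.006 0 0 -0.0955;1 0.0313 -0.0156 -0.006 0 0 -0.0955;1 0.0313 -0.0156 -0.006 0 0 -0.0955"

```text
clock: 0.52
eef_pos: [0.2955, 0.4014, 0.2006]
tool_rot: [0.372, 0.928, -0.0, -0.0]
ft_force: [0.2, 0.3, -0.1]
grip_width: 0.0852
grasp_force: 0.0
```

send_rows --steps "1 0.0313 -0.0156 -0.006 0 0 -0.0955;1 0.0313 -0.0156 -0.006 0 0 -0.0955;1 0.0313 -0.0156 -0.006 0 0 -0.0955;1 0.0313 -0.0156 -0.006 0 0 -0.0955;1 0.0313 -0.0156 -0.006 0 0 -0.0955"

```text
clock: 0.93
eef_pos: [0.4522, 0.3233, 0.1705]
tool_rot: [0.581, 0.814, -0.0, -0.0]
ft_force: [0.9, 0.0, 0.4]
grip_width: 0.0852
grasp_force: 0.0
```

send_rows --steps "1 0 0 0 0 0 0;1 0 0 0 0 0 0;1 0 0 0 0 0 0;1 0 0 0 0 0 0;1 0 0 0 0 0 0"

```text
clock: 1.35
eef_pos: [0.4501, 0.3254, 0.1716]
tool_rot: [0.578, 0.816, 0.0, -0.0]
ft_force: [0.5, 0.0, -0.3]
grip_width: 0.0853
grasp_force: 0.0
```

```bash
python3 - <<'E'
from h import *
c=grab("wrist");pickle.dump(c,open("w1.pkl","wb"));save(c,"w1.png",k=1.2)
print(np.round(c["T_tool_cam"],3),c["camera_matrix"][0],c["k1"])
P=cloud(c);hub=(P[...,2]>.025)&(P[...,2]<.036)
n,l,st,ce=cv2.connectedComponentsWithStats(hub.astype(np.uint8))
for i in range(1,n):
    if st[i,4]>150:
        Q=P[l==i];print(st[i],np.round((Q.min(0)+Q.max(0))/2,4),np.round(np.ptp(Q,axis=0),3),c["frame"][l==i].mean(0))
E
```

```text
[[ 0.001 -0.959 -0.284  0.072]
 [ 1.     0.     0.001  0.001]
 [-0.    -0.284  0.959 -0.143]
 [ 0.     0.     0.     1.   ]] [269.29556474   0.         257.40979387] -0.0392209885735104
[330  19  76 147 908] [0.5442 0.4494 0.0305] [0.096 0.123 0.011] [ 49.76651982  86.42951542 153.2907489 ]
[244 169  27  27 399] [0.4502 0.326  0.0287] [0.029 0.029 0.007] [243.12280702 245.0952381  237.89223058]
[449 237  51  50 427] [0.7289 0.3212 0.0305] [0.041 0.071 0.011] [171.57611241 172.06088993 155.59484778]
[223 289  23  21 297] [0.4732 0.1736 0.0283] [0.029 0.029 0.006] [211.5993266  190.20875421   3.44781145]
```

View pics/w1.png

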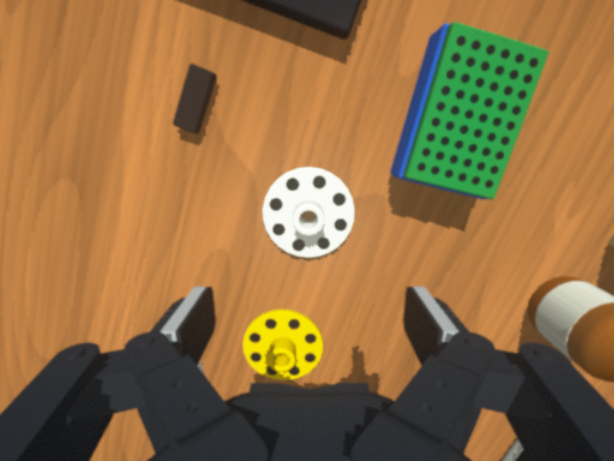

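The wrist view shows the white disc with its hub at (308,215) px, centred between the fingers, and the yellow one at (283,345). The choice is confirmed, so I'm descending to grip.

send_rows --steps "1 0 0.0006 -0.04 0 0 0;1 0 0 -0.04 0 0 0;1 0 0 -0.035 0 0 0;1 0 0 -0.028 0 0 0;1 0 0 -0.0185 0 0 0"

```text
clock: 1.82
eef_pos: [0.4485, 0.3247, 0.007]
tool_rot: [0.578, 0.816, -0.002, -0.001]
ft_force: [-0.0, -0.2, -0.5]
grip_width: 0.0855
grasp_force: 0.0
```

send_rows --steps "-1 0 0 0 0 0 0;-1 0 0 0 0 0 0;-1 0 0 0 0 0 0;-1 0 0 0 0 0 0;-1 0 0 0 0 0 0"

```text
clock: 2.23
eef_pos: [0.4524, 0.3264, 0.0123]
tool_rot: [0.579, 0.815, 0.002, 0.001]
ft_force: [-2.5, -0.6, 4.9]
grip_width: 0.0285
grasp_force: 59.0
```

send_rows --steps "-1 0 0 0 0 0 0;-1 0 0 0 0 0 0;-1 0 0 0 0 0 0;-1 0 0 0 0 0 0;-1 0 0 0 0 0 0"

```text
clock: 2.65
eef_pos: [0.4524, 0.3264, 0.0124]
tool_rot: [0.579, 0.815, 0.002, 0.0]
ft_force: [-0.8, -0.6, 6.2]
grip_width: 0.0281
grasp_force: 58.8
```

send_rows --steps "-1 0 0 0.02 0 0 0;-1 0 0 0.035 0 0 0;-1 0 0 0.04 0 0 0;-1 0 0 0.04 0 0 0;-1 0 0 0.04 0 0 0"

```text
clock: 3.07
eef_pos: [0.451, 0.325, 0.1878]
tool_rot: [0.579, 0.815, 0.001, 0.0]
ft_force: [1.2, 0.7, -1.0]
grip_width: 0.028
grasp_force: 59.5
```

send_rows --steps "-1 0.0145 -0.0325 0.014 0 0 0;-1 0.0145 -0.0325 0.014 0 0 0;-1 0.0145 -0.0325 0.014 0 0 0;-1 0.0145 -0.0325 0.014 0 0 0;-1 0.0145 -0.0325 0.014 0 0 0"

```text
clock: 3.48
eef_pos: [0.524, 0.1612, 0.257]
tool_rot: [0.579, 0.816, 0.001, 0.001]
ft_force: [0.6, 0.5, -0.6]
grip_width: 0.0281
grasp_force: 59.4
```

send_rows --steps "-1 0.0145 -0.0325 0 0 0 0;-1 0.0145 -0.0325 0 0 0 0;-1 0.0145 -0.0325 0 0 0 0;-1 0.0145 -0.0325 0 0 0 0;-1 0.0145 -0.0325 0 0 0 0"

```text
clock: 3.9
eef_pos: [0.5966, -0.0016, 0.2562]
tool_rot: [0.579, 0.815, 0.001, 0.001]
ft_force: [1.0, 1.2, -0.8]
grip_width: 0.0275
grasp_force: 59.4
```

send_rows --steps "-1 0.0145 -0.0325 0 0 0 0;-1 0.0145 -0.0325 0 0 0 0;-1 0.0145 -0.0325 0 0 0 0;-1 0.0145 -0.0325 0 0 0 0;-1 0 0 0 0 0 0"

```text
clock: 4.32
eef_pos: [0.6554, -0.1367, 0.254]
tool_rot: [0.582, 0.813, -0.001, 0.001]
ft_force: [-2.1, 0.9, -1.2]
grip_width: 0.0282
grasp_force: 59.5
```

send_rows --steps "-1 0 0 0 0 0 0;-1 0 0 0 0 0 0;-1 0 0 0 0 0 0;-1 0 0 0 0 0 0;-1 0 0 0 0 0 0"

```text
clock: 4.73
eef_pos: [0.654, -0.1285, 0.2557]
tool_rot: [0.578, 0.816, 0.0, 0.0]
ft_force: [-0.3, 0.0, -0.3]
grip_width: 0.0283
grasp_force: 59.5
```

```bash
python3 - <<'E'
from h import *
c=grab("wrist");pickle.dump(c,open("w2.pkl","wb"));save(c,"w2.png",k=1.2)
s=grab("side");pickle.dump(s,open("s2.pkl","wb"))
E
```

```text
(no output)
```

View pics/w2.png

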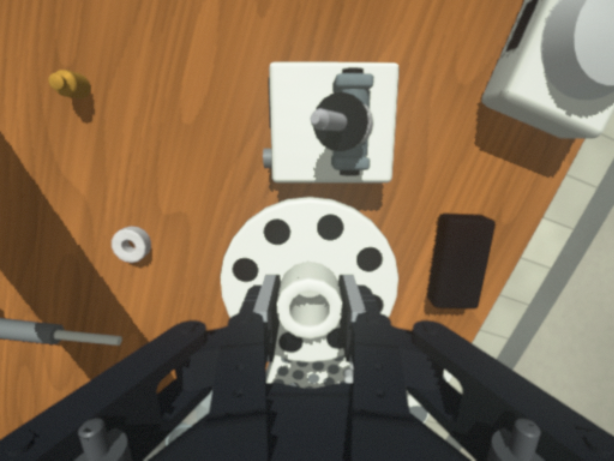

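The wrist view shows the disc held straight by its hub at (310,300). The spindle tip is at (318,118), the cup at (342,122), and the collar at (131,245). Next I'm fitting the spindle axis.

```bash
python3 - <<'E'
from h import *
c=pickle.load(open("w2.pkl","rb"));P=cloud(c);f=c["frame"].astype(int)
sub=np.zeros(P.shape[:2],bool);sub[70:130,250:315]=1
g=f.max(2)
cup=sub&(g<75)&(P[...,2]>.1)
Q=P[cup]
for _ in range(4):
    m=Q.mean(0);n=np.linalg.svd(Q-m)[2][2];n*=np.sign(n[2]);d=(Q-m)@n;Q=Q[abs(d-np.median(d))<.0015]
print("cup",len(Q),m.round(4),"n",n.round(3),"lean",np.arccos(n[2]),"yaw",np.degrees(np.arctan2(-n[1],-n[0])),"std",d.std())
# base yaw
B=sub.copy();B[:]=0;B[45:160,215:340]=1;b=P[B&(abs(P[...,2]-.05)<.004)]
print(cv2.minAreaRect((b[:,:2]*1000).astype(np.float32)))
# spindle points: 4+ mm above plane
for q in(P,):
    sp=sub&((P-m)@n>.006)&(np.linalg.norm(np.cross(P-m,n),axis=2)<.03)
    S=P[sp];h=(S-m)@n;print("spindle",len(S),"h",h.min(),h.max())
    for lo in np.arange(.006,.066,.01):
        k=S[(h>=lo)&(h<lo+.01)]
        if len(k):print(round(lo,3),len(k),k.mean(0).round(4),np.ptp(k,axis=0).round(3))
# cup outline centre: in-plane min enclosing circle
e1=np.cross([0,1,0],n);e1/=np.linalg.norm(e1);e2=np.cross(n,e1)
pl=np.stack([(Q-m)@e1,(Q-m)@e2],1).astype(np.float32)
ce,r=cv2.minEnclosingCircle(pl);C=m+ce[0]*e1+ce[1]*e2;print("cup centre",C.round(4),r)
# spindle tip: top cap
top=S[h>h.max()-.0025];print("nose",top.mean(0).round(4),len(top))
# silhouette axis in the image: mid of edges
ys,xs=np.nonzero(sp);print("px",xs.min(),xs.max(),ys.min(),ys.max())
# collar
k=np.zeros_like(sub);k[180:228,85:135]=1;q=P[k&(P[...,2]>.012)&(P[...,2]<.024)];print("collar",((q.min(0)+q.max(0))/2).round(4),np.ptp(q,axis=0).round(3))
# hub in hand, tool frame
o=c["T"]@np.linalg.inv(c["T_tool_cam"]);L=(P-o[:3,3])@o[:3,:3]
k=np.zeros_like(sub);k[160:320,170:345]=1
H=L[k&(abs(L[...,0])<.06)&(abs(L[...,1])<.06)&(f.min(2)>150)]
print(np.histogram(H[:,2],bins=np.arange(-.04,.02,.004)))
pt=H[(H[:,2]>-.012)&(H[:,2]<.012)]
if len(pt):
    m2=pt.mean(0);n2=np.linalg.svd(pt-m2,full_matrices=False)[2][2];print("plate",m2.round(4),n2.round(3),len(pt))
hb=H[(H[:,2]<-.016)&(H[:,2]>-.03)&(np.hypot(H[:,0],H[:,1])<.022)];print("hub",len(hb),((hb.min(0)+hb.max(0))/2).round(4),np.ptp(hb,axis=0).round(3),np.median(hb,axis=0).round(4))
E
```

```text
cup 1171 [ 0.6545 -0.0391  0.1155] n [-0.341 -0.127  0.932] lean 0.3722809183922069 yaw 20.380523851547 std 0.000636911761268497
((650.0779418945312, -39.680870056152344), (129.74411010742188, 118.30257415771484), 19.432706832885742)
spindle 399 h 0.00604666178134115 0.059731669358975455
0.006 37 [ 0.6513 -0.0406  0.1259] [0.008 0.013 0.011]
0.016 42 [ 0.6481 -0.0413  0.1354] [0.009 0.012 0.01 ]
0.026 51 [ 0.6444 -0.0428  0.1451] [0.01  0.012 0.011]
0.036 54 [ 0.6411 -0.0442  0.1543] [0.008 0.013 0.01 ]
0.046 144 [ 0.6352 -0.0457  0.1626] [0.013 0.013 0.011]
0.056 71 [ 0.6308 -0.047   0.168 ] [0.008 0.007 0.004]
cup centre [ 0.6508 -0.0398  0.1141] 0.023540906608104706
nose [ 0.6304 -0.0469  0.1682] 56
px 258 287 91 108
collar [ 0.4594 -0.2586  0.0161] [0.043 0.044 0.008]
(array([  68,   59,   53,   64,   52, 1421,  374,  295,  264,  192, 1298,
       6162,   60,    2]), array([-4.00000000e-02, -3.60000000e-02, -3.20000000e-02, -2.80000000e-02,
       -2.40000000e-02, -2.00000000e-02, -1.60000000e-02, -1.20000000e-02,
       -8.00000000e-03, -4.00000000e-03, -3.46944695e-17,  4.00000000e-03,
        8.00000000e-03,  1.20000000e-02,  1.60000000e-02]))
plate [0.0148 0.001  0.0036] [ 0.034  0.003 -0.999] 8271
hub 1513 [ 0.0003  0.0001 -0.023 ] [0.029 0.038 0.014] [ 0.0032  0.0002 -0.0174]
```

send_rows --steps "-1 -0.009 0.015 -0.006 0.0249 -0.0707 0;-1 -0.009 0.015 -0.006 0.0249 -0.0707 0;-1 -0.009 0.015 -0.006 0.0249 -0.0707 0;-1 -0.009 0.015 -0.006 0.0249 -0.0707 0;-1 -0.009 0.015 -0.006 0.0249 -0.0707 0"

```text
clock: 5.25
eef_pos: [0.6084, -0.0537, 0.2252]
tool_rot: [0.568, 0.801, 0.154, 0.109]
ft_force: [0.4, -0.3, -1.0]
grip_width: 0.0282
grasp_force: 59.5
```

send_rows --steps "-1 0 0 0 0 0 0;-1 0 0 0 0 0 0;-1 0 0 0 0 0 0;-1 0 0 0 0 0 0;-1 0 0 0 0 0 0"

```text
clock: 5.67
eef_pos: [0.6117, -0.0554, 0.2269]
tool_rot: [0.568, 0.801, 0.153, 0.109]
ft_force: [-0.1, 0.6, -0.5]
grip_width: 0.0279
grasp_force: 59.6
```

```bash
cat >> h.py <<'E'
n0=np.array([-0.3455,-0.1217,0.9305]);n0/=np.linalg.norm(n0)
NOSE=np.array([.6305,-.0469,.1685])
def rel():
    o=get_obs();p=o["eef_pos"]-NOSE;Rm=R.from_quat(o["tool_rot"]).as_matrix()
    print("TCP",o["eef_pos"].round(4),"along",(p@n0).round(4),"lateral",(p-(p@n0)*n0).round(4),"ang err world",np.cross(-Rm[:,2],n0).round(4),"F",o["ft_force"].round(1),"grip",o["grip_width"].round(4))
E
python3 - <<'E'
from h import *
rel()
s=grab("side");P=cloud(s)
save(s,"s3.png",(190,110,300,200),6)
E
```

```text
Traceback (most recent call last):
  File "h.py", line 32, in rel
    print("TCP",o["eef_pos"].round(4),"along",(p@n0).round(4),"lateral",(p-(p@n0)*n0).round(4),"ang err world",np.cross(-Rm[:,2],n0).round(4),"F",o["ft_force"].round(1),"grip",o["grip_width"].round(4))
                                                                                                                                                                                ^^^^^^^^^^^^^^^^^^^^^
AttributeError: 'float' object has no attribute 'round'
```

```bash
sed -i 's/o\["grip_width"\].round(4)/o["grip_width"]/' h.py
python3 - <<'E'
from h import *
rel()
s=grab("side");pickle.dump(s,open("s3.pkl","wb"))
save(s,"s3.png",(190,110,300,200),6)
E
```

```text
TCP [ 0.6117 -0.0554  0.2269] along 0.0618 lateral [ 0.0026 -0.001   0.0008] ang err world [0.0009 0.0033 0.0008] F [-0.1  0.6 -0.5] grip 0.02790686300227115
```

View pics/s3.png

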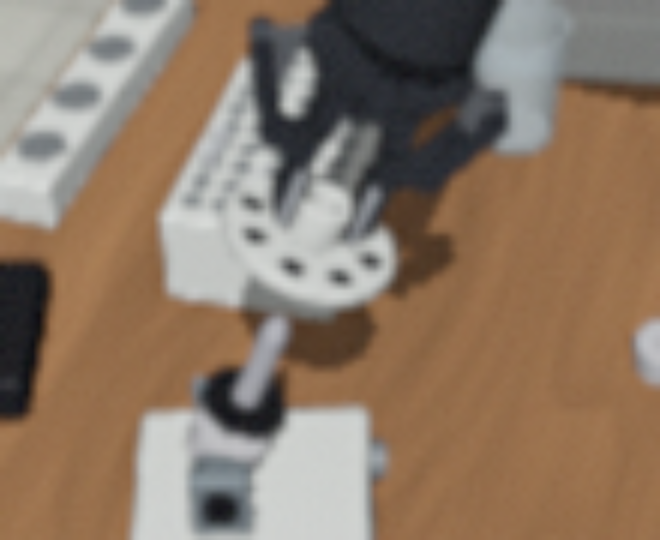

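Side view: the disc is tilted square to the spindle, and the spindle line from (245,395) to (280,325) runs on to the middle of the disc's underside at about (312,262). I'm advancing along the axis with a small correction.

send_rows --steps "-1 0.0043 0.0025 -0.0153 0 0 0;-1 0.0042 0.0024 -0.0153 0 0 0;-1 0.0021 0.0007 -0.0056 0 0 0;-1 0 0 0 0 0 0;-1 0 0 0 0 0 0"

```text
clock: 6.13
eef_pos: [0.6202, -0.0494, 0.1886]
tool_rot: [0.569, 0.801, 0.152, 0.107]
ft_force: [-0.6, -0.4, -0.3]
grip_width: 0.0281
grasp_force: 59.6
```

```bash
python3 - <<'E'
from h import *
rel()
s=grab("side");save(s,"s4.png",(190,110,300,200),6)
E
```

```text
TCP [ 0.6202 -0.0494  0.1886] along 0.0225 lateral [-0.0025  0.0003 -0.0009] ang err world [ 0.0001 -0.0007 -0.    ] F [-0.6 -0.4 -0.3] grip 0.028065575724209584
```

send_rows --steps "-1 0.0014 0.0005 -0.0037 0 0 0;-1 0.0014 0.0005 -0.0037 0 0 0;-1 0.0014 0.0005 -0.0037 0 0 0;-1 0.0014 0.0005 -0.0037 0 0 0;-1 0.0014 0.0005 -0.0037 0 0 0"

```text
clock: 6.6
eef_pos: [0.6267, -0.0467, 0.1698]
tool_rot: [0.569, 0.801, 0.152, 0.107]
ft_force: [-1.0, -0.5, -0.1]
grip_width: 0.028
grasp_force: 59.7
```

```bash
python3 - <<'E'
from h import *
rel()
E
```

```text
TCP [ 0.6267 -0.0467  0.1698] along 0.0025 lateral [-0.0029  0.0005 -0.001 ] ang err world [ 0.0001 -0.0002  0.    ] F [-1.  -0.5 -0.1] grip 0.02797990266101828
```

send_rows --steps "-1 0.0019 0.0004 -0.0035 0 0 0;-1 0.0019 0.0004 -0.0035 0 0 0;-1 0.0019 0.0004 -0.0035 0 0 0;-1 0.0014 0.0005 -0.0037 0 0 0;-1 0.0014 0.0005 -0.0037 0 0 0"

```text
clock: 7.02
eef_pos: [0.6353, -0.0445, 0.1518]
tool_rot: [0.569, 0.801, 0.152, 0.107]
ft_force: [0.8, -0.2, -0.6]
grip_width: 0.0284
grasp_force: 59.6
```

```bash
python3 - <<'E'
from h import *
rel()
s=grab("side");save(s,"s5.png",(190,110,300,200),6)
E
```

```text
TCP [ 0.6353 -0.0445  0.1518] along -0.0175 lateral [-0.0012  0.0003 -0.0004] ang err world [ 0.0001 -0.0004 -0.    ] F [ 0.8 -0.2 -0.6] grip 0.028356490276925963
```

View pics/s5.png

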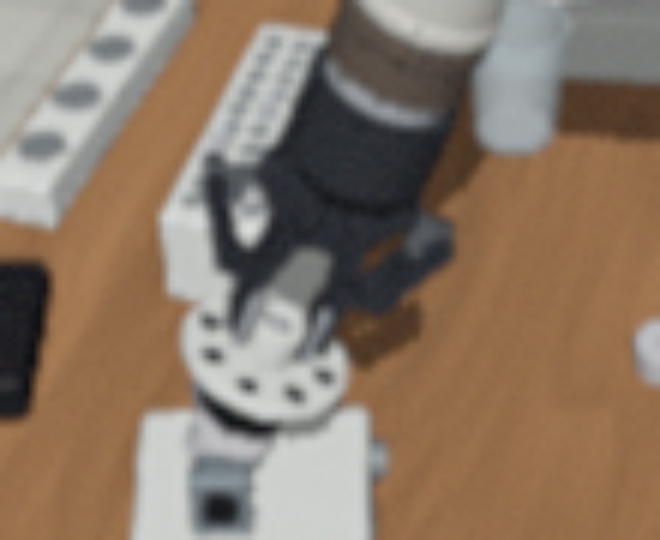

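The disc is on the spindle: its plate is at (265,360), just above the cup at (235,410), with almost no side force. Continuing down.

send_rows --steps "-1 0.0018 0.0006 -0.0045 0 0 0;-1 0.0018 0.0006 -0.0045 0 0 0;-1 0.0018 0.0006 -0.0045 0 0 0;-1 0.0018 0.0006 -0.0045 0 0 0;-1 0.0018 0.0006 -0.0045 0 0 0"

```text
clock: 7.48
eef_pos: [0.6443, -0.0415, 0.1292]
tool_rot: [0.569, 0.801, 0.152, 0.107]
ft_force: [-0.5, -0.2, 0.2]
grip_width: 0.028
grasp_force: 59.6
```

send_rows --steps "-1 0.001 0.0004 -0.0028 0 0 0;-1 0.001 0.0004 -0.0028 0 0 0;-1 0.001 0.0004 -0.0028 0 0 0;-1 0.001 0.0004 -0.0028 0 0 0;-1 0 0 0 0 0 0"

```text
clock: 7.9
eef_pos: [0.6479, -0.0401, 0.1186]
tool_rot: [0.569, 0.801, 0.152, 0.107]
ft_force: [-2.2, -1.6, 0.9]
grip_width: 0.0281
grasp_force: 59.9
```

```bash
python3 - <<'E'
from h import *
rel()
E
```

```text
TCP [ 0.6479 -0.0401  0.1186] along -0.0533 lateral [-0.001   0.0003 -0.0003] ang err world [ 0.0003 -0.0005  0.0001] F [-2.2 -1.6  0.9] grip 0.028112408189926646
```

send_rows --steps "-1 0.0005 0.0002 -0.0014 0 0 0;-1 0.0005 0.0002 -0.0014 0 0 0;-1 0.0005 0.0002 -0.0014 0 0 0;-1 0 0 0 0 0 0;-1 0 0 0 0 0 0"

```text
clock: 8.32
eef_pos: [0.6494, -0.0395, 0.1146]
tool_rot: [0.569, 0.801, 0.152, 0.107]
ft_force: [-4.8, -1.2, 5.3]
grip_width: 0.0277
grasp_force: 60.2
```

send_rows --steps "-1 0.0005 0.0002 -0.0014 0 0 0;-1 0.0005 0.0002 -0.0014 0 0 0;-1 0.0005 0.0002 -0.0014 0 0 0;-1 0 0 0 0 0 0;-1 0 0 0 0 0 0"

```text
clock: 8.73
eef_pos: [0.6502, -0.0393, 0.1126]
tool_rot: [0.569, 0.801, 0.152, 0.108]
ft_force: [-15.6, -2.5, 18.6]
grip_width: 0.0283
grasp_force: 61.9
```

```bash
python3 - <<'E'
from h import *
rel()
s=grab("side");save(s,"s6.png",(190,110,300,200),6)
E
```

```text
TCP [ 0.6502 -0.0393  0.1126] along -0.0598 lateral [-0.0009  0.0003 -0.0003] ang err world [0.0007 0.0003 0.0003] F [-15.6  -2.5  18.6] grip 0.028265047601380044
```

View pics/s6.png

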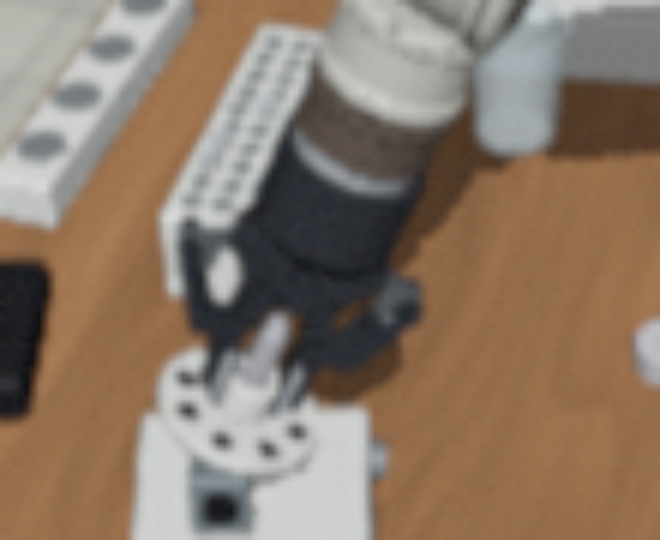

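The side view shows the disc well down, with the cup hidden beneath it and the spindle standing out through the hub at (265,345). The axial force has risen to about 23 N, so the cup has bottomed. I'm easing off, opening and retracting along the axis.

send_rows --steps "-1 -0.0005 -0.0002 0.0014 0 0 0;0.2 0 0 0 0 0 0;0.2 0 0 0 0 0 0;0.2 0 0 0 0 0 0;0.2 0 0 0 0 0 0"

```text
clock: 9.2
eef_pos: [0.651, -0.0388, 0.1111]
tool_rot: [0.569, 0.801, 0.152, 0.107]
ft_force: [0.6, -0.1, -0.4]
grip_width: 0.0516
grasp_force: 0.0
```

send_rows --steps "0.2 -0.0035 -0.0012 0.0093 0 0 0;0.2 -0.0069 -0.0024 0.0186 0 0 0;0.2 -0.0104 -0.0037 0.0279 0 0 0;0.2 -0.0104 -0.0037 0.0279 0 0 0;0.2 -0.0104 -0.0037 0.0279 0 0 0"

```text
clock: 9.62
eef_pos: [0.6083, -0.0536, 0.2244]
tool_rot: [0.569, 0.801, 0.152, 0.107]
ft_force: [-0.3, -0.6, 0.4]
grip_width: 0.0511
grasp_force: 0.0
```

```bash
python3 - <<'E'
from h import *
rel()
c=grab("wrist");pickle.dump(c,open("w7.pkl","wb"));save(c,"w7.png",k=1.2)
E
```

```text
TCP [ 0.6083 -0.0536  0.2244] along 0.0605 lateral [-0.0013  0.0006 -0.0004] ang err world [-0.0001 -0.0007 -0.0001] F [-0.3 -0.6  0.4] grip 0.05112537313719391
```

View pics/w7.png

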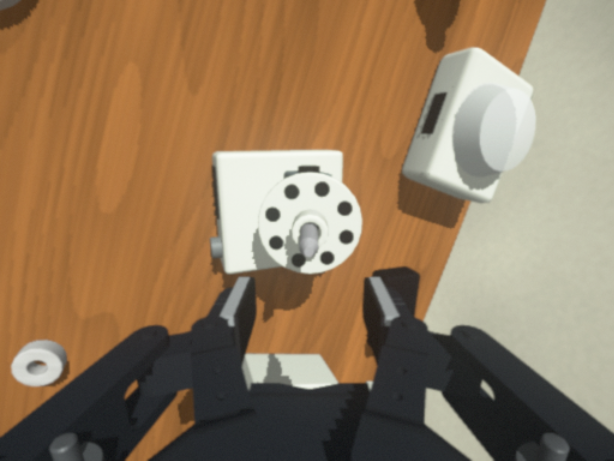

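The wrist view shows the disc flat on the rotator at (310,222) with the spindle through its hub at (310,238). The collar is at (40,363). Going for the collar.

send_rows --steps "1 -0.0149 -0.0204 -0.002 -0.0249 0.0707 0;1 -0.0149 -0.0204 -0.004 -0.0249 0.0707 0;1 -0.0149 -0.0204 -0.008 -0.0249 0.0707 0;1 -0.0149 -0.0204 -0.008 -0.0249 0.0707 0;1 -0.0149 -0.0204 -0.008 -0.0249 0.0707 0"

```text
clock: 10.08
eef_pos: [0.5344, -0.1567, 0.1941]
tool_rot: [0.579, 0.815, -0.001, -0.0]
ft_force: [-0.1, -1.0, -1.0]
grip_width: 0.0853
grasp_force: 0.0
```

send_rows --steps "1 -0.0149 -0.0204 -0.008 0 0 0;1 -0.0149 -0.0204 -0.008 0 0 0;1 -0.0149 -0.0204 -0.008 0 0 0;1 -0.0149 -0.0204 -0.008 0 0 0;1 -0.0149 -0.0204 -0.008 0 0 0"

```text
clock: 10.5
eef_pos: [0.4596, -0.2586, 0.153]
tool_rot: [0.579, 0.815, 0.0, 0.0]
ft_force: [-0.1, -0.2, -0.3]
grip_width: 0.0854
grasp_force: 0.0
```

send_rows --steps "1 0 0 0 0 0 0;1 0 0 0 0 0 0;1 0 0 0 0 0 0;1 0 0 0 0 0 0;1 0 0 0 0 0 0"

```text
clock: 10.92
eef_pos: [0.4611, -0.257, 0.1537]
tool_rot: [0.578, 0.816, 0.0, 0.001]
ft_force: [-0.1, -0.2, -0.5]
grip_width: 0.0854
grasp_force: 0.0
```

```bash
python3 - <<'E'
from h import *
c=pickle.load(open("w7.pkl","rb"));P=cloud(c)
# nose / disc in w7
sub=np.zeros(P.shape[:2],bool);sub[140:232,210:306]=1
Q=P[sub];d=(Q-NOSE)@n0;r=np.linalg.norm(Q-NOSE-d[:,None]*n0,axis=1)
pl=Q[(abs(d+.064)<.008)&(r<.05)&(r>.018)]
for _ in range(3):
    m=pl.mean(0);n=np.linalg.svd(pl-m)[2][2];n*=np.sign(n[2]);e=(pl-m)@n;pl=pl[abs(e)<.002]
e1=np.cross([0,1,0],n);e1/=np.linalg.norm(e1);e2=np.cross(n,e1)
ce,rad=cv2.minEnclosingCircle(np.stack([(pl-m)@e1,(pl-m)@e2],1).astype(np.float32))
C=m+ce[0]*e1+ce[1]*e2
print("plate",C.round(4),"n",n.round(3),"rad",rad,"along n0",(C-NOSE)@n0)
t=Q[(r<.01)&(d>-.006)];print("nose",len(t),t.mean(0).round(4),((t-NOSE)@n0).max())
print("plate lateral vs nose",((C-t.mean(0))-((C-t.mean(0))@n)*n).round(4), "h",(t-C)@n if len(t)<3 else ((t-C)@n).max())
o=get_obs();print(o["eef_pos"],o["tool_rot"])
c=grab("wrist");P=cloud(c)
k=(P[...,2]>.013)&(P[...,2]<.023)&(np.hypot(P[...,0]-.459,P[...,1]+.257)<.04);q=P[k]
print("collar",((q.min(0)+q.max(0))/2).round(4),np.ptp(q,axis=0).round(3),c["frame"][k].mean(0))
E
```

```text
plate [ 0.6527 -0.0382  0.1089] n [-0.344 -0.12   0.931] rad 0.04493735730648041 along n0 -0.0641960207877111
nose 136 [ 0.6303 -0.0455  0.1664] 0.0012971301833510284
plate lateral vs nose [ 0.001  -0.0002  0.0003] h 0.06549584214986731
[ 0.46107036 -0.25701005  0.15365667] [5.78239348e-01 8.15866956e-01 1.75849549e-04 5.80218060e-04]
collar [ 0.459  -0.2582  0.0165] [0.043 0.043 0.007] [237.11862836 236.45875811 231.91195551]
```

send_rows --steps "1 -0.002 -0.001 -0.038 0 0 0;1 0 0 -0.038 0 0 0;1 0 0 -0.035 0 0 0;1 0 0 -0.025 0 0 0;1 0 0 -0.0107 0 0 0"

```text
clock: 11.38
eef_pos: [0.456, -0.2566, 0.0028]
tool_rot: [0.578, 0.816, -0.0, -0.003]
ft_force: [-0.3, 0.5, -0.1]
grip_width: 0.0853
grasp_force: 0.0
```

send_rows --steps "-1 0 0 0 0 0 0;-1 0 0 0 0 0 0;-1 0 0 0 0 0 0;-1 0 0 0 0 0 0;-1 0 0 0 0 0 0"

```text
clock: 11.8
eef_pos: [0.4602, -0.2598, 0.0091]
tool_rot: [0.579, 0.815, 0.0, 0.003]
ft_force: [-0.1, 0.1, 4.9]
grip_width: 0.0405
grasp_force: 61.1
```

send_rows --steps "-1 0 0 0 0 0 0;-1 0 0 0.01 0 0 0;-1 0 0 0.03 0 0 0;-1 0 0 0.04 0 0 0;-1 0 0 0.04 0 0 0"

```text
clock: 12.22
eef_pos: [0.4569, -0.2581, 0.1279]
tool_rot: [0.579, 0.815, -0.0, -0.001]
ft_force: [1.0, -1.0, -1.1]
grip_width: 0.0405
grasp_force: 61.0
```

send_rows --steps "-1 0.0153 0.0204 0.016 0 0 0;-1 0.0153 0.0204 0.016 0 0 0;-1 0.0153 0.0204 0.016 0 0 0;-1 0.0153 0.0204 0.016 0 0 0;-1 0.0153 0.0204 0.016 0 0 0"

```text
clock: 12.63
eef_pos: [0.5348, -0.1557, 0.2086]
tool_rot: [0.579, 0.815, 0.0, 0.001]
ft_force: [0.9, -0.7, -0.4]
grip_width: 0.0403
grasp_force: 61.0
```

send_rows --steps "-1 0.0153 0.0204 0.003 0.0249 -0.0707 0;-1 0.0153 0.0204 0.003 0.0249 -0.0707 0;-1 0.0153 0.0204 0.003 0.0249 -0.0707 0;-1 0.0153 0.0204 0.003 0.0249 -0.0707 0;-1 0.0153 0.0204 0.003 0.0249 -0.0707 0"

```text
clock: 13.05
eef_pos: [0.6115, -0.0536, 0.2232]
tool_rot: [0.568, 0.801, 0.154, 0.109]
ft_force: [-0.4, -0.8, -1.3]
grip_width: 0.0406
grasp_force: 61.0
```

send_rows --steps "-1 0 0 0 0 0 0;-1 0 0 0 0 0 0;-1 0 0 0 0 0 0;-1 0 0 0 0 0 0;-1 0 0 0 0 0 0"

```text
clock: 13.47
eef_pos: [0.6112, -0.0554, 0.2216]
tool_rot: [0.569, 0.801, 0.152, 0.107]
ft_force: [1.0, -0.3, -0.9]
grip_width: 0.0408
grasp_force: 61.0
```

```bash
python3 - <<'E'
from h import *
rel()
c=grab("wrist");pickle.dump(c,open("w8.pkl","wb"));save(c,"w8.png",k=1.2);P=cloud(c);f=c["frame"]
o=c["T"]@np.linalg.inv(c["T_tool_cam"]);L=(P-o[:3,3])@o[:3,:3]
H=L[(np.hypot(L[...,0],L[...,1])<.026)&(L[...,2]>-.03)&(L[...,2]<.02)]
print(np.histogram(H[:,2],bins=np.arange(-.03,.021,.003)))
p=np.histogram(H[:,2],bins=np.arange(-.03,.021,.001));z=p[1][p[0].argmax()]+.0005
k=H[abs(H[:,2]-z)<.0015];print(z,((k.min(0)+k.max(0))/2).round(4),np.ptp(k,axis=0).round(3))
E
```

```text
TCP [ 0.6112 -0.0554  0.2216] along 0.0571 lateral [ 0.0004 -0.0016 -0.    ] ang err world [ 0.0008 -0.0006  0.0002] F [ 1.  -0.3 -0.9] grip 0.04079385112024833
(array([ 139,  115,  118,  102,  102,  105,  674, 3122,  228,  194,  189,
        165,   95,    0,    0,    0]), array([-3.0000000e-02, -2.7000000e-02, -2.4000000e-02, -2.1000000e-02,
       -1.8000000e-02, -1.5000000e-02, -1.2000000e-02, -9.0000000e-03,
       -6.0000000e-03, -3.0000000e-03, -6.9388939e-18,  3.0000000e-03,
        6.0000000e-03,  9.0000000e-03,  1.2000000e-02,  1.5000000e-02,
        1.8000000e-02]))
-0.00849999999999998 [ 0.0014 -0.0001 -0.0085] [0.044 0.047 0.003]
```

View pics/w8.png

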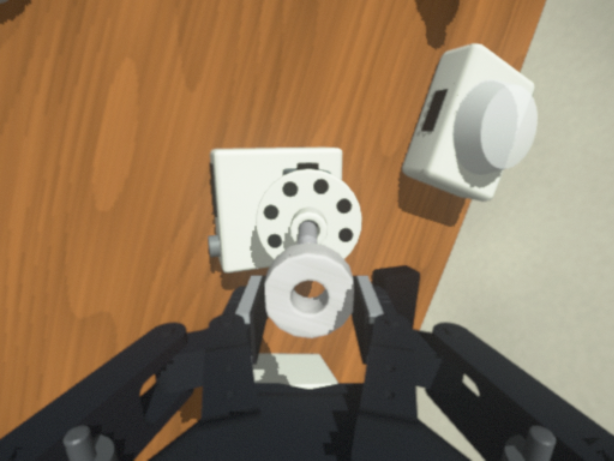

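The wrist view shows the collar square in the fingers at (309,292), with the seated disc behind it at (310,220). I'm advancing along the axis to just above the nose.

send_rows --steps "-1 0.0044 0.0019 -0.0117 0 0 0;-1 0.0043 0.0018 -0.0117 0 0 0;-1 0.0043 0.0018 -0.0116 0 0 0;-1 0 0 0 0 0 0;-1 0 0 0 0 0 0"

```text
clock: 13.93
eef_pos: [0.6235, -0.0494, 0.1854]
tool_rot: [0.569, 0.801, 0.152, 0.106]
ft_force: [-0.4, 0.4, -1.0]
grip_width: 0.0406
grasp_force: 61.0
```

```bash
python3 - <<'E'
from h import *
rel()
E
```

```text
TCP [ 0.6235 -0.0494  0.1854] along 0.0184 lateral [-0.0006 -0.0002 -0.0003] ang err world [ 0.0001 -0.0027 -0.0003] F [-0.4  0.4 -1. ] grip 0.04060834216715128
```

Well centred. Advancing 20 mm, then another 20 mm.

send_rows --steps "-1 0.0014 0.0005 -0.0037 0 0 0;-1 0.0014 0.0005 -0.0037 0 0 0;-1 0.0014 0.0005 -0.0037 0 0 0;-1 0.0014 0.0005 -0.0037 0 0 0;-1 0.0014 0.0005 -0.0037 0 0 0"

```text
clock: 14.35
eef_pos: [0.6312, -0.0468, 0.1678]
tool_rot: [0.569, 0.801, 0.152, 0.108]
ft_force: [-3.5, -1.3, 2.4]
grip_width: 0.0406
grasp_force: 61.5
```

send_rows --steps "-1 0.0014 0.0005 -0.0037 0 0 0;-1 0.0014 0.0005 -0.0037 0 0 0;-1 0.0014 0.0005 -0.0037 0 0 0;-1 0.0014 0.0005 -0.0037 0 0 0;-1 0.0014 0.0005 -0.0037 0 0 0"

```text
clock: 14.77
eef_pos: [0.6378, -0.0446, 0.1487]
tool_rot: [0.569, 0.801, 0.152, 0.107]
ft_force: [-2.6, -2.5, 0.5]
grip_width: 0.0405
grasp_force: 61.3
```

```bash
python3 - <<'E'
from h import *
rel()
E
```

```text
TCP [ 0.6378 -0.0446  0.1487] along -0.0212 lateral [-0.     -0.0002 -0.    ] ang err world [ 0.001  -0.0011  0.0002] F [-2.6 -2.5  0.5] grip 0.040497561830039885
```

send_rows --steps "-1 0.0006 0.0001 -0.0019 0 0 0;-1 0.0006 0.0001 -0.0019 0 0 0;-1 0.0006 0.0002 -0.0019 0 0 0;-1 0.0006 0.0002 -0.0019 0 0 0;-1 0.0006 0.0002 -0.0019 0 0 0"

```text
clock: 15.18
eef_pos: [0.6411, -0.0435, 0.1399]
tool_rot: [0.569, 0.801, 0.152, 0.108]
ft_force: [-2.5, -3.1, 0.0]
grip_width: 0.0404
grasp_force: 61.3
```

send_rows --steps "-1 0.0004 0.0001 -0.001 0 0 0;-1 0.0004 0.0001 -0.001 0 0 0;-1 0.0004 0.0001 -0.001 0 0 0;-1 0 0 0 0 0 0;-1 0 0 0 0 0 0"

```text
clock: 15.6
eef_pos: [0.6419, -0.0432, 0.1379]
tool_rot: [0.569, 0.801, 0.152, 0.108]
ft_force: [-6.8, -3.3, 5.5]
grip_width: 0.0405
grasp_force: 62.1
```

```bash
python3 - <<'E'
from h import *
rel()
E
```

```text
TCP [ 0.6419 -0.0432  0.1379] along -0.0329 lateral [ 0.     -0.0003 -0.    ] ang err world [ 0.0003 -0.      0.0001] F [-6.8 -3.3  5.5] grip 0.04051101590934705
```

send_rows --steps "-1 0.0004 0.0001 -0.001 0 0 0;-1 0.0004 0.0001 -0.001 0 0 0;-1 0.0004 0.0001 -0.001 0 0 0;-1 0 0 0 0 0 0;-1 0 0 0 0 0 0"

```text
clock: 16.02
eef_pos: [0.6422, -0.0433, 0.1377]
tool_rot: [0.569, 0.801, 0.152, 0.108]
ft_force: [-20.6, -4.9, 23.5]
grip_width: 0.0405
grasp_force: 64.2
```

```bash
python3 - <<'E'
from h import *
rel()
E
```

```text
TCP [ 0.6422 -0.0433  0.1377] along -0.0331 lateral [ 0.0003 -0.0005  0.    ] ang err world [0.0008 0.001  0.0004] F [-20.6  -4.9  23.5] grip 0.040466726388411804
```

Firm stop at the predicted depth (29 N axial). I'm easing off, opening, retracting and checking.

send_rows --steps "-1 -0.0009 -0.0003 0.0022 0 0 0;-1 0 0 0 0 0 0;0.5 0 0 0 0 0 0;0.5 0 0 0 0 0 0;0.5 0 0 0 0 0 0"

```text
clock: 16.43
eef_pos: [0.6435, -0.0423, 0.1368]
tool_rot: [0.568, 0.801, 0.153, 0.108]
ft_force: [-0.2, 0.1, 0.5]
grip_width: 0.0643
grasp_force: 0.0
```

send_rows --steps "0.5 -0.0035 -0.0012 0.0093 0 0 0;0.5 -0.0069 -0.0024 0.0186 0 0 0;0.5 -0.0104 -0.0037 0.0279 0 0 0;0.5 -0.0104 -0.0037 0.0279 0 0 0;0.5 0 0 0 0 0 0"

```text
clock: 16.85
eef_pos: [0.614, -0.0548, 0.2278]
tool_rot: [0.568, 0.801, 0.155, 0.113]
ft_force: [1.8, -0.7, 0.8]
grip_width: 0.064
grasp_force: 0.0
```

send_rows --steps "0.5 0 0 0 0 0 0;0.5 0 0 0 0 0 0;0.5 0 0 0 0 0 0;0.5 0 0 0 0 0 0;0.5 0 0 0 0 0 0"

```text
clock: 17.27
eef_pos: [0.6109, -0.0537, 0.2183]
tool_rot: [0.569, 0.801, 0.152, 0.106]
ft_force: [-0.4, 0.1, -0.8]
grip_width: 0.0642
grasp_force: 0.0
```

```bash
python3 - <<'E'
from h import *
rel()
c=grab("wrist");save(c,"w9.png",k=1.2);P=cloud(c)
Q=P[130:250,200:320].reshape(-1,3);d=(Q-NOSE)@n0;r=np.linalg.norm(Q-NOSE-d[:,None]*n0,axis=1)
def fit(lo,hi,r0,r1):
    pl=Q[(d>lo)&(d<hi)&(r>r0)&(r<r1)]
    for _ in range(3):
        m=pl.mean(0);n=np.linalg.svd(pl-m)[2][2];n*=np.sign(n[2]);e=(pl-m)@n;pl=pl[abs(e)<.002]
    lat=pl-NOSE-((pl-NOSE)@n0)[:,None]*n0
    print(len(pl),"n",n.round(3),"ang",np.arccos(min(1,n@n0)),"height below nose",((m-NOSE)@n0).round(4),"mid lateral",((lat.min(0)+lat.max(0))/2).round(4))
fit(-.07,-.058,.025,.05);fit(-.030,-.018,.009,.025)
t=Q[(r<.01)&(d>-.006)];print("nose",t.mean(0).round(4),((t-NOSE)@n0).max().round(4))
E
```

```text
TCP [ 0.6109 -0.0537  0.2183] along 0.0539 lateral [-0.001  -0.0003 -0.0004] ang err world [-0.0004 -0.0028 -0.0005] F [-0.4  0.1 -0.8] grip 0.0641975877109464
3518 n [-0.345 -0.12   0.931] ang 0.001644295849975349 height below nose -0.0643 mid lateral [0.     0.0008 0.    ]
1463 n [-0.346 -0.117  0.931] ang 0.004403374234716935 height below nose -0.0244 mid lateral [0.0002 0.0011 0.0003]
nose [ 0.6302 -0.0456  0.1664] 0.001
```

View pics/w9.png

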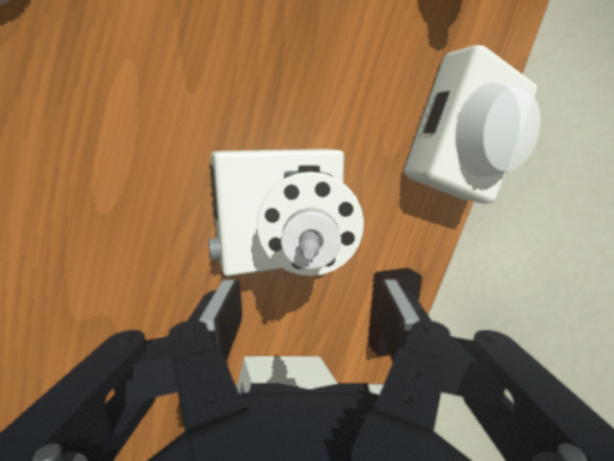

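The wrist view shows the collar seated on the hub at (310,238), the disc under it at (310,222), and the gripper clear of both. Measured depths match home, so I'm handing in.

```bash
python3 -c "
from workcell import *
print(job_done())"
```

```text
the job is handed in; nothing more can be done
None
```

I threaded the white disc and then the collar, pressed both to a firm stop at home by measurement, and handed the job in at about 17 s; the spindle end had not measurably moved between the last two wrist views, and the judge returned no verdict.

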